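Load the red converter module into the sprung test cradle

TASK

Load the red converter module into the spring-loaded test cradle: with one end of the module push the yellow sprung head back until the module's other end clears the low aluminium stop, lower the module flat onto the black seat and let go, so that it stays clamped lengthwise between head and stop. Leave the blue module where it lies.

Things in the scene. Friction and masses are not known exactly. Their poses are not given: they have to be found in the camera images.
- red_module: Module to load: red plastic block, dark fins on top, brass contacts on both ends, 42 mm wide (its x), 72 long (its y), 34 high, 0.13 to 0.25 kg. Origin: centre of its underside; z up. Either end may lead. Lies flat on the bench, long axis roughly along world y; grip it across its width from above.
- blue_module: Bystander: the same module in blue, lying on the bench beside the red one (the two may have changed places). Same size, origin and axes. To be left alone.
- cradle: Grey test cradle fixed to the bench. Origin: its underside, below the centre of a loaded module; +y runs from stop to sprung head, z up. In its frame, mm: base x -38..38, y -60..124, top z 10; black seat x -18..18, y -36..66, top z 24; aluminium stop x -30..30, y -50..-36, top z 34; spring housing y 80..122, top z 66. Loaded, the module lies along y, underside at z 24; free room beside it.
- sprung_head (a joint): Yellow head, x -30..30, z 26..66 mm in the cradle's frame, 20 thick, front face at y = 18 at rest (gap to the stop 54). Joint: metres pushed back along the cradle's +y: 0 at rest, 0.018 loaded, 0.040 end of travel. A spring (2.4 N at rest, 6 N loaded, 10 N at the end) and damper (40 N per m/s) return it and push a released module against the stop.
There are look-alikes about, which are no part of the job. Of the things shaped like the red_module, the red one is meant. What is shaped like the cradle but purple is not meant.

How it is judged:
At the end, for the whole second after the job is handed in: The red module lies flat on the seat (underside within 3 to 4 mm of it, tilt under 0.08 rad), released and at rest, clamped between stop and sprung head: centred to 12 mm sideways and 6 mm lengthwise, in line with the cradle to 10 degrees, the head held back 14 to 25 mm (z of red_module in the frame of cradle between 0.021 and 0.028 m and x of red_module in the frame of cradle between -0.012 and 0.012 m and y of red_module in the frame of cradle between -0.006 and 0.006 m and angle between the y axis of red_module and the y axis of cradle, either way round below 0.17 rad and angle between red_module's own z axis and vertical below 0.08 rad and value of joint sprung_head between 0.014 and 0.025 m and linear speed of red_module below 0.02 m/s); the robot touches nothing.
It fails at once if the blue module is moved by more than 30 mm (distance of blue_module from where it was at the start of the episode above 0.03 m).
It also fails if it takes over 32 s, if anything falls off the work surface, if the arm or the gripper's body presses on something with over 40 N, if the wrist force passes 120 N, or if a joint passes its speed limit or range.

ROBOT

A 7-joint arm with a two-finger parallel gripper is mounted at the origin on the work surface. World frame = base frame: x ahead of the robot, y to its left, z up, the work surface at z = 0. Lengths are in m, angles in rad, forces in N, time in s.
With the tool pointing down it reaches from about 0.4 to 0.85 m from the base axis. Payload 10.4 kg.
Tool frame: the origin (TCP) lies between the finger pads; the fingertips stand 14 mm ahead of it and the grasp point (between the pads) lies 5 mm behind it; y points along the fingers, z is the direction in which the jaws open and shut, and the axes are right-handed (so a half turn about y gives the same grasp; the last joint's range is limited). The gripper opens to 87 mm and grips with 3 to 60 N. Pads are 19 mm wide; open, the fingers measure 117 mm over their backs; the gripper's body (75 mm by 190 mm) begins 51 mm behind the grasp point.
Start: joints at [1.095, 0.332, -0.065, 1.46, 0.022, 1.35, -0.088], TCP at [0.273, -0.562, 0.237] pointing down, gripper open.
Joint ranges: [-2.6, 2.6], [-0.5, 2.12], [-1.47, 1.34], [0.16, 2.42], [-1.27, 4.41], [0.06, 2.06], [-2.6, 2.6]. Speed limits (rad/s): [2.22, 2.22, 2.79, 2.79, 3.14, 3.14, 3.14].

INTERFACE

Orientations are given as a unit quaternion [x, y, z, w].
In Python, from station import env gives the robot as it stands. The module is installed in compiled form; this text tells all that it offers.
- The arm moves only by the tool arm_command, never from a script. Its argument "targets" is a list of rows, each a list of 3 entries, a list of its own where there are three numbers: the shift along the tool's x, y, z in mm, then the turn, a rotation vector about the tool's x, y, z in degrees, then the closure, from 0 (fully open) to 1 (shut). In form: [[[dx, dy, dz], [wx, wy, wz], fingers], ...]. A call has exactly 5 rows; each row shifts and turns the commanded pose from where the row before left it, along the tool's axes as they then stand; what a row does not reach is not made up. A row lasts 1/12 s, in which the tool goes at most 41.7 mm and 7.16 degrees, less where a joint would pass 70% of its speed; a pose out of reach is approached as far as the arm can. A call is refused whole if a number of a shift passes 41.7 or a number of a turn 7.16, either way. A call with a gripper value outside its range is refused whole. The fingers move at their own pace and stop on an object; the grip force is fixed at half the most. Time passes only in rows, so rows that do not move let the fingers close, or fill a call up. It gives the time, the measured TCP pose, the force and the opening at its end, in the units of the state.
- env.get_obs(): the state, without advancing time (a new reading comes with each control period).
- env.grab_frame(name): name is "scene" or "side" or "wrist"; returns a dict with "pixels" (400x640x3 uint8, blue, green, red), "mtx" (3x3 intrinsics, pixels), "R" (3x3) and "t" (3): a world point X has camera coordinates R X + t; the wrist camera has in their place "tool_from_camera" (4x4, takes a point from camera to tool coordinates, whose origin is the TCP and whose axes are the tool frame's). Camera axes: x right, y down, z forward; pixel columns grow to the right and rows downward; lengths in m; the calibration is good to about 2 mm. The wrist camera is an equidistant fisheye: a pixel r from the principal point sees the ray r / f radians off the axis. A picture is of the moment at which its call begins: read the wrist's pose just before it. There is no depth.
- env.close_job(): hands the job in, once; it reports no verdict.
Trained networks look in the newest picture that a camera, given by its name, has taken for a name from the list of things; names that differ only in an ending like _2 or _b are one class to them, and where a whole thing is asked for, a point or a joint stands for the part that bears it (a point fixed in the world has none). Each returns a list of dicts, best first, with "score" (0 to 1); they miss things now and then, are a little off and sometimes report something else, mostly with a low value. They report only what shows in the picture. A call takes as long as a camera call. They do not tell look-alikes from the thing itself.
- env.silhouettes(target, camera): "pixels" (400x640 bool, what is visible of it) and "bbox" ([left, top, right, bottom] in pixels, round what is visible of it).
The state is a dict: "time_s": time; "qpos": joint angles; "qvel": joint speeds; "effort": joint torques, N m; "position": TCP position; "tool_rot": TCP orientation; "ft_force": force on the tool from outside, world axes, zero at the start; "torque": the same for the moment, N m; "grip_width": opening from 0.0 (shut) to 1.0 (fully open).
Only numpy, scipy, OpenCV 4.12 (cv2) and the standard library are available. Lean on these libraries where they do the work, as an engineer would, in place of code of your own. Each camera call takes 0.05 s, during which the arm holds its last target. There are 200 camera calls.

## Working session

There is one attempt and no reset: what is moved stays moved. The work goes in short steps, Python scripts to look and compute and a tool call to move; the robot and the scene stay as the last step left them, time stands still between calls to the robot, and variables do not carry over. Pictures are saved under pics/ and viewed, about 8 in all and at most 12, crops included, and the job is handed in when it is done.

Besides the shell and the picture viewer there is one more tool, called after "Request:" as a command line: name --argument value ..., lists and objects as JSON in quotes. arm_command: Moves the arm, as the interface text tells. Its arguments: {"type":"object","properties":{"targets":{"type":"array"}},"required":["targets"]}

```bash
mkdir -p pics; python3 - <<'E'
from station import env
import cv2,numpy as np
o=env.get_obs(); print({k:np.round(v,3).tolist() for k,v in o.items()})
for c in ["scene","side"]:
    f=env.grab_frame(c); cv2.imwrite(f"pics/{c}0.png",f["pixels"])
    np.savez(f"{c}.npz",mtx=f["mtx"],R=f["R"],t=f["t"])
    print(c,-f["R"].T@f["t"])
    for n in ["red_module","blue_module","cradle","sprung_head"]:
        print(n,[(round(float(d["score"]),2),np.round(d["bbox"]).tolist()) for d in env.silhouettes(n,c)])
f=env.grab_frame("wrist"); print(f["mtx"],f["tool_from_camera"])
print(env.get_obs()["time_s"])
E
```

```text
{'time_s': 0.0, 'qpos': [1.095, 0.333, -0.065, 1.461, 0.022, 1.35, -0.089], 'qvel': [0.0, 0.0, 0.0, 0.002, -0.001, -0.0, 0.001], 'effort': [0.001, -62.325, 0.025, -38.989, -0.061, 0.04, 0.0], 'position': [0.273, -0.562, 0.236], 'tool_rot': [-0.159, 0.69, -0.689, 0.159], 'ft_force': [0.321, 0.367, 0.244], 'torque': [0.047, -0.004, 0.03], 'grip_width': 1.001}
scene [1.31375381 0.16124969 0.6632567 ]
red_module [(0.64, [240.0, 192.0, 276.0, 212.0]), (0.61, [196.0, 182.0, 229.0, 208.0])]
blue_module [(0.74, [270.0, 162.0, 299.0, 177.0])]
cradle [(0.93, [392.0, 255.0, 500.0, 318.0]), (0.78, [354.0, 190.0, 435.0, 236.0])]
sprung_head [(0.89, [386.0, 190.0, 418.0, 216.0]), (0.87, [437.0, 252.0, 471.0, 291.0])]
side [ 0.56101212 -0.9202253   0.57755336]
red_module [(0.74, [322.0, 242.0, 358.0, 280.0]), (0.6, [327.0, 289.0, 371.0, 338.0])]
blue_module [(0.78, [240.0, 245.0, 265.0, 284.0])]
cradle [(0.9, [342.0, 118.0, 380.0, 171.0]), (0.74, [277.0, 146.0, 310.0, 205.0])]
sprung_head [(0.78, [350.0, 127.0, 371.0, 146.0]), (0.58, [279.0, 155.0, 307.0, 178.0])]
[[309.70691629   0.         314.04499133]
 [  0.         309.70691629 201.83508864]
 [  0.           0.           1.        ]] [[-1.67684349e-04  9.62484243e-01  2.71337529e-01 -7.42743768e-02]
 [-8.88198707e-04 -2.71337569e-01  9.62483836e-01 -1.48159464e-01]
 [ 9.99999591e-01 -7.96081672e-05  9.00376323e-04 -2.48751044e-04]
 [ 0.00000000e+00  0.00000000e+00  0.00000000e+00  1.00000000e+00]]
0.55
```

View pics/scene0.png

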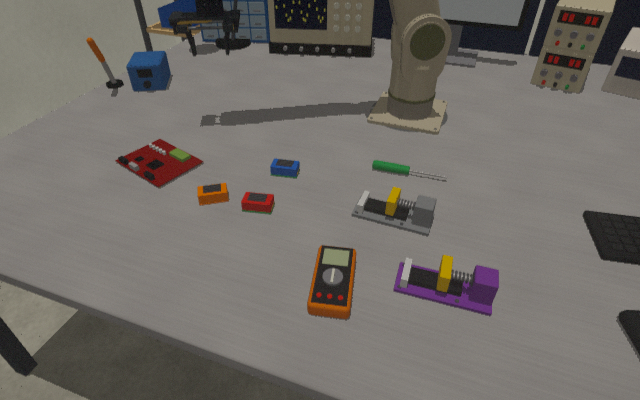

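View pics/side0.png

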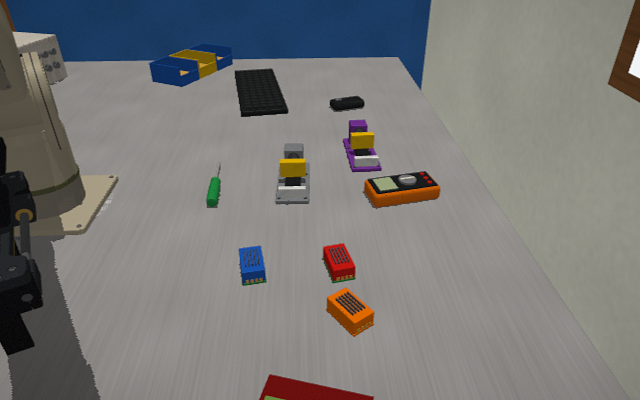

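The scene camera shows three lookalike modules: red at (258,201), orange at (212,193) and blue at (285,168). In the side view they are at (340,261), (350,311) and (252,264). There are two cradles, grey at (395,212) and purple at (447,285). I'm choosing the red module and the grey cradle, and will fit their poses to the silhouettes.

```bash
cat > fit.py <<'E'
from station import env
import cv2,numpy as np
from scipy.optimize import minimize
def box(x0,x1,y0,y1,z0,z1): return np.array([[x,y,z] for x in(x0,x1) for y in(y0,y1) for z in(z0,z1)])/1000.
MOD=[box(-21,21,-36,36,0,34)]
CR=[box(-38,38,-60,124,0,10),box(-18,18,-36,66,10,24),box(-30,30,-50,-36,10,34),box(-30,30,18,38,26,66),box(-24,24,80,122,10,66)]
S=4
def render(boxes,p,cam,z=0):
    c,s=np.cos(p[2]),np.sin(p[2]); m=np.zeros((400*S,640*S),np.uint8)
    for b in boxes:
        X=b@np.array([[c,s,0],[-s,c,0],[0,0,1]])+[p[0],p[1],z]
        q=(X@cam["R"].T+cam["t"])@cam["mtx"].T; q=q[:,:2]/q[:,2:]
        cv2.fillConvexPoly(m,cv2.convexHull(((q+.5)*S).astype(np.float32)).astype(np.int32),1)
    return m
def plane(cam,u,v,z):
    d=cam["R"].T@np.linalg.inv(cam["mtx"])@[u,v,1]; o=-cam["R"].T@cam["t"]
    return o+d*(z-o[2])/d[2]
def fit(boxes,obs,p0,z=0):
    obs=[(c,cv2.resize(m.astype(np.uint8),None,fx=S,fy=S,interpolation=cv2.INTER_NEAREST)) for c,m in obs]
    def cost(p):
        r=0
        for c,m in obs:
            q=render(boxes,p,c,z); r+=1-(q&m).sum()/max(1,(q|m).sum())
        return r
    best=None
    for dy in (-.25,0,.25):
        i=[[0,0,0],[.02,0,0],[0,.02,0],[0,0,.2]]
        r=minimize(cost,p0,method="Nelder-Mead",options=dict(initial_simplex=np.array(p0)+[0,0,dy]+i,xatol=1e-4,fatol=1e-4))
        if best is None or r.fun<best.fun: best=r
    return best
def pick(name,cam,uv):
    best=None
    for d in env.silhouettes(name,cam):
        b=d["bbox"]
        if b[0]<=uv[0]<=b[2] and b[1]<=uv[1]<=b[3]: return d["pixels"]
E
python3 - <<'E'
from fit import *
F={c:env.grab_frame(c) for c in("scene","side")}
for n,B,a,b in (("red_module",MOD,(258,201),(340,261)),("blue_module",MOD,(285,168),(252,264)),("cradle",CR,(395,212),(293,175))):
    ms=[(F[c],pick(n,c,uv)) for c,uv in(("scene",a),("side",b))]
    p0=np.r_[plane(F["scene"],*a,.02)[:2],0]; print(n,"init",p0,plane(F["side"],*b,.02)[:2],[m is None for _,m in ms])
    ms=[x for x in ms if x[1] is not None]
    r=fit(B,ms,p0); print(r.x.round(4),r.fun)
    for k in ms: r=fit(B,[k],p0); print("  single",r.x.round(4),round(r.fun,3))
o=env.get_obs();print(o["time_s"])
im=F["scene"]["pixels"][150:250,180:450]; im2=F["side"]["pixels"][140:340,220:420]
im=cv2.resize(im,(780,289)); im2=cv2.resize(im2,(310,310))
c=np.zeros((600,780,3),np.uint8);c[:289]=im;c[289:599,:310]=im2;cv2.imwrite("pics/crop1.png",c)
E
```

```text
red_module init [ 0.62569855 -0.24919359  0.        ] [ 0.62919362 -0.25381585] [False, False]
[ 0.6276 -0.2499  0.1763] 0.22129115278701383
  single [ 0.6269 -0.2497  0.2396] 0.107
  single [ 0.6276 -0.251   0.1659] 0.1
blue_module init [ 0.47370267 -0.24476898  0.        ] [ 0.46873413 -0.25348143] [False, True]
[ 0.4701 -0.2474  0.1825] 0.1080527752502275
  single [ 0.4701 -0.2474  0.1825] 0.108
cradle init [0.54928042 0.07190387 0.        ] [0.54353719 0.07222551] [False, False]
[ 0.5434  0.0346 -0.0278] 0.12669920118444744
  single [ 0.5412  0.0334 -0.0463] 0.078
  single [ 0.5435  0.0358 -0.0317] 0.032
0.95
```

View pics/crop1.png

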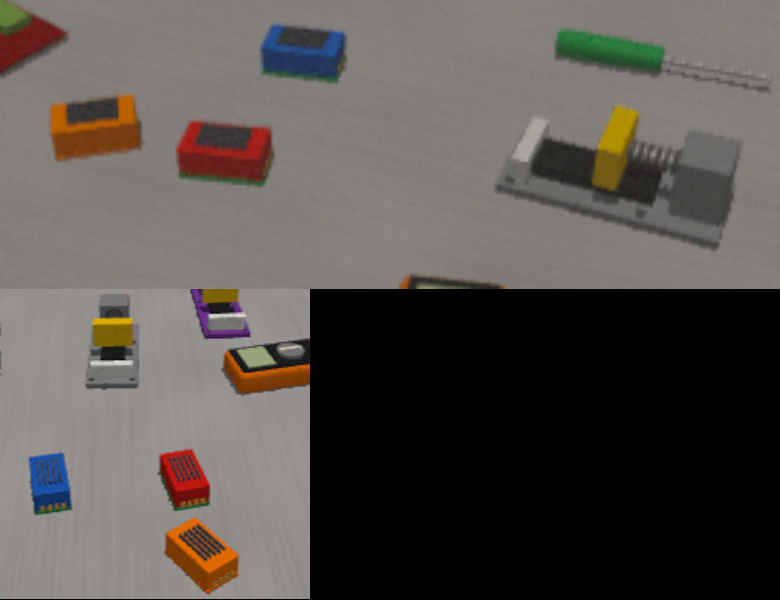

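The crop confirms the choice: the red module, at crop (225,152), is clear of the orange and blue ones, and the grey cradle at (620,170) has its stop toward -y. Next I'll plan the approach.

```bash
cat > plan.py <<'E'
from station import env
import numpy as np
from scipy.spatial.transform import Rotation as Ro
def target_R(yaw,Rc):
    # tool y down, tool z (jaw) along +-module x
    c=[]
    for s in(1,-1):
        z=s*np.array([np.cos(yaw),np.sin(yaw),0]); y=np.array([0,0,-1.]); x=np.cross(y,z); c.append(Ro.from_matrix(np.c_[x,y,z]))
    return min(c,key=lambda r:(Rc.inv()*r).magnitude())
def plan(p,yaw,n=None,cur=None):
    o=env.get_obs() if cur is None else cur
    R=Ro.from_quat(o["tool_rot"]); P=np.array(o["position"])
    T=target_R(yaw,R); w=(R.inv()*T).as_rotvec(degrees=True); d=np.array(p)-P
    n=n or max(1,int(np.ceil(max(np.abs(d).max()*1000/38,np.abs(w).max()/6.5,np.linalg.norm(d)*1000/40))))
    print("t",o["time_s"],"world d mm",(d*1000).round(1),"turn",w.round(2),"rows",n)
    for i in range(n):
        Ri=R*Ro.from_rotvec(w*i/n,degrees=True)
        print((Ri.inv().apply(d/n)*1000).round(1).tolist(),(w/n).round(2).tolist())
E
python3 -c "
from plan import *
plan([.6275,-.25,.12],.19)"
```

```text
t 0.95 world d mm [ 354.   312.  -116.6] turn [ -0.   -74.94   0.  ] rows 13
[-35.0, 9.0, -9.7] [-0.0, -5.76, 0.0]
[-35.8, 9.0, -6.1] [-0.0, -5.76, 0.0]
[-36.2, 9.0, -2.5] [-0.0, -5.76, 0.0]
[-36.3, 9.0, 1.2] [-0.0, -5.76, 0.0]
[-36.0, 9.0, 4.8] [-0.0, -5.76, 0.0]
[-35.3, 9.0, 8.4] [-0.0, -5.76, 0.0]
[-34.3, 9.0, 11.9] [-0.0, -5.76, 0.0]
[-32.9, 9.0, 15.3] [-0.0, -5.76, 0.0]
[-31.2, 9.0, 18.5] [-0.0, -5.76, 0.0]
[-29.2, 9.0, 21.6] [-0.0, -5.76, 0.0]
[-26.9, 9.0, 24.4] [-0.0, -5.76, 0.0]
[-24.3, 9.0, 27.0] [-0.0, -5.76, 0.0]
[-21.5, 9.0, 29.3] [-0.0, -5.76, 0.0]
```

Request:
arm_command --targets '[[[-35, 9, -10], [0, -5.8, 0], 0], [[-36, 9, -6], [0, -5.8, 0], 0], [[-36, 9, -2.5], [0, -5.8, 0], 0], [[-36, 9, 1], [0, -5.8, 0], 0], [[-36, 9, 5], [0, -5.8, 0], 0]]'

```text
time_s: 1.37
position: [0.4102, -0.4406, 0.1914]
tool_rot: [0.328, -0.626, 0.627, -0.328]
ft_force: [1.2, -0.9, -0.6]
grip_width: 0.997
```

Request:
arm_command --targets '[[[-35, 9, 8.5], [0, -5.8, 0], 0], [[-34, 9, 12], [0, -5.8, 0], 0], [[-33, 9, 15], [0, -5.8, 0], 0], [[-31, 9, 18.5], [0, -5.8, 0], 0], [[-29, 9, 21.5], [0, -5.8, 0], 0]]'

```text
time_s: 1.78
position: [0.5454, -0.3208, 0.1464]
tool_rot: [0.474, -0.524, 0.525, -0.474]
ft_force: [0.3, -1.0, 0.3]
grip_width: 1.001
```

Request:
arm_command --targets '[[[-27, 9, 24], [0, -5.8, 0], 0], [[-24, 9, 27], [0, -5.8, 0], 0], [[-21.5, 9, 29], [0, -5.3, 0], 0], [[0, 0, 0], [0, 0, 0], 0], [[0, 0, 0], [0, 0, 0], 0]]'

```text
time_s: 2.2
position: [0.626, -0.2467, 0.1185]
tool_rot: [-0.546, 0.45, -0.449, 0.546]
ft_force: [0.8, -0.5, -0.1]
grip_width: 0.999
```

```bash
cat > wr.py <<'E'
from plan import *; import cv2
def wfit(z):  # red contour in wrist view -> world plane z
    o=env.get_obs(); f=env.grab_frame("wrist"); K=f["mtx"]; M=f["tool_from_camera"]; R=Ro.from_quat(o["tool_rot"]).as_matrix()
    def w(uv,z):
        a=(uv-K[:2,2])/K[0,0]; r=np.linalg.norm(a,axis=1,keepdims=True)
        d=np.c_[a/np.maximum(r,1e-9)*np.sin(r),np.cos(r)]@M[:3,:3].T@R.T; c=R@M[:3,3]+o["position"]
        return c+d*((z-c[2])/d[:,2])[:,None]
    return o,f,w
E
python3 - <<'E'
from wr import *
o,f,w=wfit(0); im=f["pixels"].copy()
print(o["position"].round(4),o["qpos"].round(2),o["time_s"])
for d in env.silhouettes("red_module","wrist"):
    print(round(d["score"],2),np.round(d["bbox"]).tolist())
    m=d["pixels"]&True
    b,g,r=[im[:,:,i].astype(int) for i in range(3)]
    print(" mean colour",im[d["pixels"]].mean(0).round())
# overlay of the predicted top rectangle
def proj(X):
    R=Ro.from_quat(o["tool_rot"]); M=f["tool_from_camera"]; t=R.inv().apply(X-o["position"]); c=(t-M[:3,3])@M[:3,:3]
    th=np.arctan2(np.hypot(c[:,0],c[:,1]),c[:,2]); h=np.hypot(c[:,0],c[:,1]); return c[:,:2]/h[:,None]*th[:,None]*f["mtx"][0,0]+f["mtx"][:2,2]
c,s=np.cos(.19),np.sin(.19)
q=np.array([[-21,-36],[21,-36],[21,36],[-21,36]])/1000
X=np.c_[q@np.array([[c,s],[-s,c]])+[.6275,-.25],np.full(4,.034)]
cv2.polylines(im,[proj(X).round().astype(int)],True,(0,255,0),1)
print(proj(X).round(1).tolist())
cv2.imwrite("pics/w1.png",im)
E
```

```text
[ 0.626  -0.2467  0.1185] [ 0.62  0.56 -0.44  1.44  0.24  1.2   0.35] 2.2
0.94 [284.0, 165.0, 335.0, 257.0]
 mean colour [ 43.  47. 130.]
0.89 [264.0, 290.0, 317.0, 330.0]
 mean colour [ 28.  98. 183.]
[[289.7, 257.7], [340.0, 257.8], [342.8, 172.3], [287.8, 172.1]]
```

View pics/w1.png

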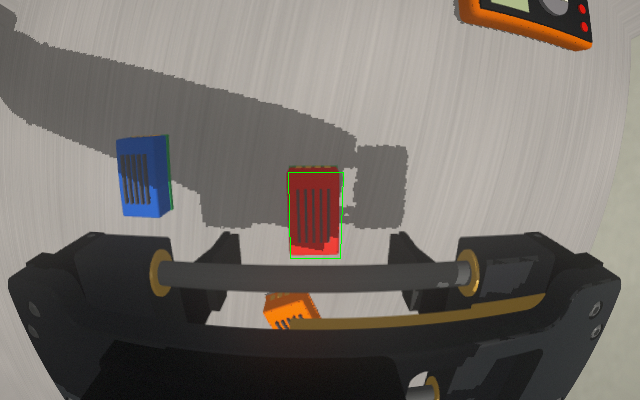

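The wrist view shows the red module at (313,212), between the open fingers. The predicted outline fits to about 2 px. I'll descend and grip.

Request:
arm_command --targets '[[[1, 25, 0.5], [0, 0, 0], 0], [[1, 25, 0.5], [0, 0, 0], 0], [[0, 25, 0], [0, 0, 0], 0], [[0, 15, 0], [0, 0, 0], 0], [[0, 8, 0], [0, 0, 0], 0]]'

```text
time_s: 2.72
position: [0.6245, -0.2528, 0.0196]
tool_rot: [0.545, -0.452, 0.45, -0.544]
ft_force: [-0.1, -0.5, 1.0]
grip_width: 0.999
```

Request:
arm_command --targets '[[[0, 0, 0], [0, 0, 0], 0.3], [[0, 0, 0], [0, 0, 0], 0.6], [[0, 0, 0], [0, 0, 0], 0.8], [[0, 0, 0], [0, 0, 0], 0.8], [[0, 0, 0], [0, 0, 0], 0.8]]'

```text
time_s: 3.13
position: [0.6269, -0.2517, 0.0228]
tool_rot: [-0.545, 0.45, -0.451, 0.545]
ft_force: [-0.5, 0.6, 0.9]
grip_width: 0.706
```

Request:
arm_command --targets '[[[0, 0, 0], [0, 0, 0], 0.8], [[0, -5, 0], [0, 0, 0], 0.8], [[0, -25, 0], [0, 0, 0], 0.8], [[0, -30, 0], [0, 0, 0], 0.8], [[0, -30, 0], [0, 0, 0], 0.8]]'

```text
time_s: 3.55
position: [0.6259, -0.2512, 0.1126]
tool_rot: [0.545, -0.451, 0.45, -0.545]
ft_force: [-0.4, -1.2, 1.1]
grip_width: 0.325
```

```bash
python3 - <<'E'
from wr import *
o,f,w=wfit(0); im=f["pixels"].copy(); ss=env.silhouettes("red_module","wrist")
h=o["position"][2]-.020
for d in ss: print(round(d["score"],2),np.round(d["bbox"]).tolist(),im[d["pixels"]].mean(0).round())
print(o["position"].round(4),o["grip_width"])
cv2.imwrite("pics/w2.png",im)
c,s=np.cos(-.03),np.sin(-.03)
def cr(x,y,z): return [.5434+c*x-s*y,.0350+s*x+c*y,z]
plan(cr(0,-.036,.15),-.03)
E
```

```text
0.71 [279.0, 162.0, 336.0, 257.0] [ 43.  47. 131.]
0.57 [270.0, 291.0, 318.0, 319.0] [ 16. 102. 194.]
[ 0.6259 -0.2512  0.1126] 0.3248492410493274
t 3.65 world d mm [-86.9 251.1  31.9] turn [-0.47 12.56  0.22] rows 7
[-37.5, -4.8, -5.4] [-0.07, 1.79, 0.03]
[-37.4, -4.7, -6.6] [-0.07, 1.79, 0.03]
[-37.1, -4.7, -7.8] [-0.07, 1.79, 0.03]
[-36.9, -4.7, -8.9] [-0.07, 1.79, 0.03]
[-36.6, -4.7, -10.1] [-0.07, 1.79, 0.03]
[-36.3, -4.6, -11.2] [-0.07, 1.79, 0.03]
[-35.9, -4.6, -12.4] [-0.07, 1.79, 0.03]
```

View pics/w2.png

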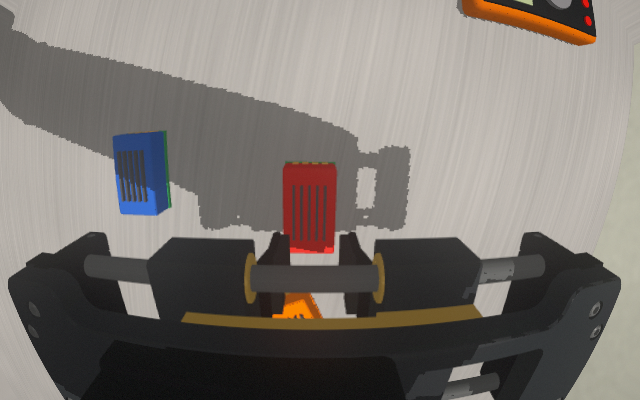

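The fingers were still closing when I lifted, so the module is still on the bench at (310,208) in the wrist view. I'll refit its pose from this view before going down again.

```bash
cat >> wr.py <<'E'
def fish(o,f,X):
    R=Ro.from_quat(o["tool_rot"]); M=f["tool_from_camera"]; t=R.inv().apply(X-o["position"]); c=(t-M[:3,3])@M[:3,:3]
    h=np.hypot(c[:,0],c[:,1]); th=np.arctan2(h,c[:,2]); return c[:,:2]/h[:,None]*th[:,None]*f["mtx"][0,0]+f["mtx"][:2,2]
def wmodfit(o,f,mask,p0,z=0,vmax=230):
    from scipy.optimize import minimize
    B=np.array([[x,y,h] for x in(-.021,.021) for y in(-.036,.036) for h in(0,.034)]); S=4
    m=cv2.resize(mask.astype(np.uint8),None,fx=S,fy=S,interpolation=cv2.INTER_NEAREST)[:vmax*S]
    def cost(p):
        c,s=np.cos(p[2]),np.sin(p[2]); X=B@np.array([[c,s,0],[-s,c,0],[0,0,1]])+[p[0],p[1],z]
        q=np.zeros((400*S,640*S),np.uint8); cv2.fillConvexPoly(q,cv2.convexHull(((fish(o,f,X)+.5)*S).astype(np.float32)).astype(np.int32),1); q=q[:vmax*S]
        return 1-(q&m).sum()/(q|m).sum()
    return minimize(cost,p0,method="Nelder-Mead",options=dict(initial_simplex=np.array(p0)+[[0,0,0],[.01,0,0],[0,.01,0],[0,0,.1]],xatol=1e-4,fatol=1e-4))
E
python3 - <<'E'
from wr import *
o,f,w=wfit(0); d=env.silhouettes("red_module","wrist")[0]
for v in (225,260):
    r=wmodfit(o,f,d["pixels"],[.6275,-.25,.19],vmax=v); print(r.x.round(4),round(r.fun,3))
plan(list(r.x[:2])+[.02],r.x[2],5)
E
```

```text
[ 0.6275 -0.25    0.19  ] 1.0
[ 0.6275 -0.25    0.19  ] 1.0
t 3.75 world d mm [  0.6   1.6 -93. ] turn [-0.11 -0.05  0.08] rows 5
[-0.3, 18.6, 0.1] [-0.02, -0.01, 0.02]
[-0.3, 18.6, 0.2] [-0.02, -0.01, 0.02]
[-0.3, 18.6, 0.2] [-0.02, -0.01, 0.02]
[-0.3, 18.6, 0.2] [-0.02, -0.01, 0.02]
[-0.3, 18.6, 0.2] [-0.02, -0.01, 0.02]
```

```bash
python3 - <<'E'
from wr import *
o,f,w=wfit(0); D=env.silhouettes("red_module","wrist")
print([(round(d["score"],2),np.round(d["bbox"]).tolist()) for d in D])
D=[d for d in D if d["bbox"][1]<=200<=d["bbox"][3] and d["bbox"][0]<=310<=d["bbox"][2]]
if D: m=D[0]["pixels"]
else:
    h=cv2.cvtColor(f["pixels"],cv2.COLOR_BGR2HSV); m=((h[...,0]<8)|(h[...,0]>172))&(h[...,1]>120); m[:140]=0;m[260:]=0;m[:,:260]=0;m[:,360:]=0
for v in (225,260):
    r=wmodfit(o,f,m,[.6275,-.25,.19],vmax=v); print(r.x.round(4),round(r.fun,3))
plan(list(r.x[:2])+[.02],r.x[2],5)
E
```

```text
[(0.96, [279.0, 160.0, 334.0, 254.0]), (0.66, [284.0, 291.0, 317.0, 321.0])]
[ 0.622  -0.2524  0.1851] 0.039
[ 0.6211 -0.2492  0.1464] 0.134
t 3.85 world d mm [ -4.6   2.1 -90.8] turn [ 0.06  2.46 -0.02] rows 5
[-0.6, 18.2, -0.8] [0.01, 0.49, -0.0]
[-0.6, 18.2, -0.8] [0.01, 0.49, -0.0]
[-0.6, 18.2, -0.8] [0.01, 0.49, -0.0]
[-0.6, 18.2, -0.8] [0.01, 0.49, -0.0]
[-0.6, 18.2, -0.8] [0.01, 0.49, -0.0]
```

Request:
arm_command --targets '[[[0, 0, 0], [0, 0, 0], 0], [[0, 0, 0], [0, 0, 0], 0], [[0, 0, 0], [0, 0, 0], 0], [[0, 8, 0], [0, 0, 0], 0], [[0, 15, -2], [0, 0, 0], 0]]'

```text
time_s: 4.27
position: [0.6255, -0.2519, 0.0894]
tool_rot: [-0.545, 0.449, -0.451, 0.545]
ft_force: [0.4, -0.6, 0.4]
grip_width: 0.5
```

Request:
arm_command --targets '[[[0, 15, -1], [0, 0, 0], 0], [[0, 18, 0], [0, 0, 0], 0], [[0, 18, 0], [0, 0, 0], 0], [[0, 15, 0], [0, 0, 0], 0], [[0, 3, 0], [0, 0, 0], 0]]'

```text
time_s: 4.68
position: [0.6215, -0.2514, 0.0159]
tool_rot: [0.546, -0.452, 0.449, -0.545]
ft_force: [-2.1, 0.1, -0.5]
grip_width: 0.883
```

Request:
arm_command --targets '[[[0, 0, 0], [0, 0, 0], 0.8], [[0, 0, 0], [0, 0, 0], 0.8], [[0, 0, 0], [0, 0, 0], 0.8], [[0, 0, 0], [0, 0, 0], 0.8], [[0, 0, 0], [0, 0, 0], 0.8]]'

```text
time_s: 5.1
position: [0.6238, -0.2522, 0.0205]
tool_rot: [-0.545, 0.45, -0.451, 0.545]
ft_force: [-0.0, -1.0, -0.2]
grip_width: 0.68
```

Request:
arm_command --targets '[[[0, 0, 0], [0, 0, 0], 0.8], [[0, 0, 0], [0, 0, 0], 0.8], [[0, 0, 0], [0, 0, 0], 0.8], [[0, 0, 0], [0, 0, 0], 0.8], [[0, 0, 0], [0, 0, 0], 0.8]]'

```text
time_s: 5.52
position: [0.6233, -0.2522, 0.0198]
tool_rot: [0.545, -0.45, 0.451, -0.545]
ft_force: [-2.0, 0.2, 3.3]
grip_width: 0.477
```

Request:
arm_command --targets '[[[0, 0, 0], [0, 0, 0], 0.8], [[0, -15, 0], [0, 0, 0], 0.8], [[0, -30, 0], [0, 0, 0], 0.8], [[0, -30, 0], [0, 0, 0], 0.8], [[0, -25, 0], [0, 0, 0], 0.8]]'

```text
time_s: 5.93
position: [0.6236, -0.2518, 0.1223]
tool_rot: [-0.545, 0.45, -0.451, 0.545]
ft_force: [1.3, -0.6, -1.6]
grip_width: 0.479
```

```bash
python3 - <<'E'
from wr import *
o,f,w=wfit(0); im=f["pixels"].copy()
D=[d for d in env.silhouettes("red_module","wrist") if d["bbox"][0]<=314<=d["bbox"][2]]
print([(round(d["score"],2),np.round(d["bbox"]).tolist()) for d in D])
z=o["position"][2]-.020
print(o["position"].round(4),o["grip_width"])
for d in D[:1]:
  for v in (230,400):
    r=wmodfit(o,f,d["pixels"],[*o["position"][:2],.19],z=z,vmax=v); print(r.x.round(4),round(r.fun,3))
    R=Ro.from_quat(o["tool_rot"]); print("mod centre in tool",(R.inv().apply(np.r_[r.x[:2],z]-o["position"])*1000).round(1))
c,s=np.cos(-.03),np.sin(-.03)
plan([.5434+s*.04,.035-.04*c,.12],-.03)
cv2.imwrite("pics/w3.png",im)
E
```

```text
[]
[ 0.6236 -0.2518  0.1223] 0.47909573754954393
t 6.0333 world d mm [-83.8 247.5  -5.7] turn [-0.44 12.57  0.19] rows 7
[-37.0, 0.6, -5.1] [-0.06, 1.8, 0.03]
[-36.8, 0.6, -6.3] [-0.06, 1.8, 0.03]
[-36.6, 0.7, -7.4] [-0.06, 1.8, 0.03]
[-36.3, 0.7, -8.6] [-0.06, 1.8, 0.03]
[-36.0, 0.7, -9.7] [-0.06, 1.8, 0.03]
[-35.7, 0.8, -10.8] [-0.06, 1.8, 0.03]
[-35.4, 0.8, -11.9] [-0.06, 1.8, 0.03]
```

View pics/w3.png

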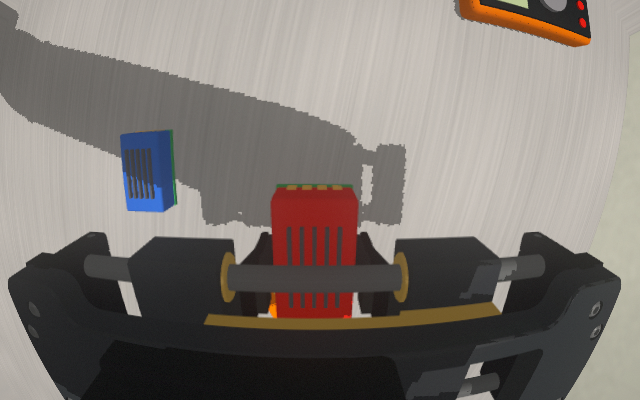

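The red module is gripped and lifted. It spans columns 272 to 358, with its leading edge near row 191. I'll compute the in-hand offset and move over the cradle.

```bash
cat >> wr.py <<'E'
def lead(o,f,w,uv):
    R=Ro.from_quat(o["tool_rot"]); X=w(np.array(uv,float),o["position"][2]+.014)
    return (R.inv().apply(X-o["position"])*1000).round(1)
E
python3 - <<'E'
from wr import *
o,f,w=wfit(0); im=f["pixels"]
print("lead edge in tool mm",lead(o,f,w,[[275,191],[315,191],[356,191]]).tolist())
print(im[180:200,290].tolist())
E
```

```text
lead edge in tool mm [[-41.7, -14.3, -17.5], [-41.6, -14.2, 0.4], [-41.6, -14.0, 18.8]]
[[102, 106, 111], [101, 105, 111], [103, 107, 112], [97, 106, 104], [62, 97, 64], [54, 104, 130], [51, 106, 138], [52, 106, 141], [51, 103, 143], [47, 89, 144], [32, 44, 130], [29, 35, 129], [33, 36, 130], [34, 37, 131], [33, 38, 131], [32, 36, 130], [31, 37, 130], [32, 35, 130], [32, 35, 134], [32, 36, 138]]
```

Request:
arm_command --targets '[[[-37, 0, -5], [0, 1.8, 0], 0.8], [[-37, 0, -6], [0, 1.8, 0], 0.8], [[-36.5, 0, -7.5], [0, 1.8, 0], 0.8], [[-36, 0, -8.5], [0, 1.8, 0], 0.8], [[-36, 0, -10], [0, 1.8, 0], 0.8]]'

```text
time_s: 6.5
position: [0.5619, -0.0738, 0.1184]
tool_rot: [0.508, -0.493, 0.492, -0.507]
ft_force: [1.2, 0.8, -2.3]
grip_width: 0.48
```

Request:
arm_command --targets '[[[-35.5, 0, -11], [0, 1.8, 0], 0.8], [[-35, 0, -12], [0, 1.8, 0], 0.8], [[0, 0, 0], [0, 0, 0], 0.8], [[0, 0, 0], [0, 0, 0], 0.8], [[0, 0, 0], [0, 0, 0], 0.8]]'

```text
time_s: 6.92
position: [0.5389, -0.0058, 0.1189]
tool_rot: [-0.493, 0.508, -0.507, 0.492]
ft_force: [0.2, -0.9, -0.7]
grip_width: 0.481
```

```bash
python3 - <<'E'
from wr import *
o,f,w=wfit(0); im=f["pixels"].copy(); cv2.imwrite("pics/w4raw.png",im)
print(o["position"].round(4),o["tool_rot"].round(3),o["grip_width"],o["ft_force"].round(1))
c,s=np.cos(-.03),np.sin(-.03); A=np.array([[c,s],[-s,c]])
def dr(x0,x1,y0,y1,z,col):
    q=np.array([[x0,y0],[x1,y0],[x1,y1],[x0,y1]])/1000@A+[.5434,.035]
    cv2.polylines(im,[fish(o,f,np.c_[q,np.full(4,z/1000)]).round().astype(int)],True,col,1)
dr(-38,38,-60,124,10,(0,255,0)); dr(-30,30,18,38,66,(255,0,255)); dr(-24,24,80,122,66,(255,255,0))
cv2.imwrite("pics/w4.png",im); plan([.5434,.035-.04,.12],-.03,1)
E
```

```text
[ 0.5389 -0.0058  0.1189] [-0.493  0.508 -0.507  0.492] 0.48096295740516803 [ 0.2 -0.9 -0.7]
t 6.9667 world d mm [4.2 1.4 1. ] turn [ 0.06 -0.09  0.03] rows 1
[-1.6, -1.1, 4.2] [0.06, -0.09, 0.03]
```

View pics/w4.png

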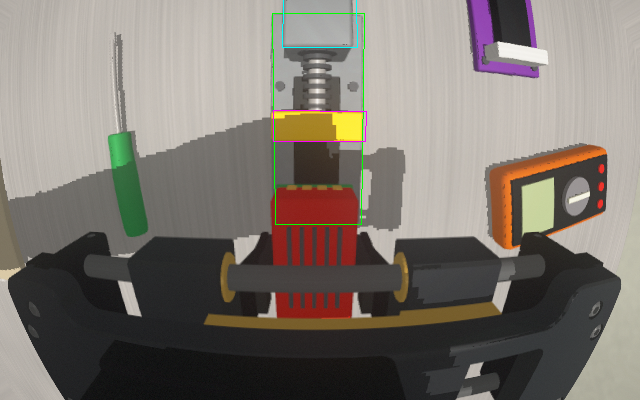

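The wrist overlay matches the cradle to about 1 to 2 mm, with the head front at row 140. The module's leading lower edge is at row 184, which puts its centre about 1.5 mm ahead of the TCP. I'll shift 3 mm in x and descend with the module's underside above the stop.

Request:
arm_command --targets '[[[0, 15, 3], [0, 0, 0], 0.8], [[0, 20, 0], [0, 0, 0], 0.8], [[0, 15, 0], [0, 0, 0], 0.8], [[0, 7, 0], [0, 0, 0], 0.8], [[0, 0, 0], [0, 0, 0], 0.8]]'

```text
time_s: 7.38
position: [0.5413, -0.0066, 0.0606]
tool_rot: [-0.493, 0.509, -0.507, 0.491]
ft_force: [-0.5, 0.6, -1.5]
grip_width: 0.481
```

Request:
arm_command --targets '[[[-3, 0, 0], [0, 0, 0], 0.8], [[-3, 0, 0], [0, 0, 0], 0.8], [[-3, 0, 0], [0, 0, 0], 0.8], [[-3, 0, 0], [0, 0, 0], 0.8], [[-3, 0, 0], [0, 0, 0], 0.8]]'

```text
time_s: 7.8
position: [0.5432, 0.0101, 0.0631]
tool_rot: [0.492, -0.507, 0.508, -0.493]
ft_force: [0.1, -0.9, -2.6]
grip_width: 0.482
```

```bash
python3 - <<'E'
from wr import *
P=[];T=[]
for _ in range(3):
    o=env.get_obs(); P.append(o["position"]);T.append(o["ft_force"]); f=env.grab_frame("wrist")
print(np.round(P,4).tolist(),np.round(T,1).tolist(),o["tool_rot"].round(3),o["grip_width"])
cv2.imwrite("pics/w5.png",f["pixels"][0:340,180:460].repeat(2,0).repeat(2,1)[80:])
E
```

```text
[[0.5432, 0.0101, 0.0631], [0.5431, 0.0108, 0.0631], [0.543, 0.0105, 0.0629]] [[0.1, -0.9, -2.6], [0.4, 0.8, -2.5], [1.3, -0.7, -1.5]] [ 0.492 -0.507  0.507 -0.493] 0.4808678861927647
```

View pics/w5.png

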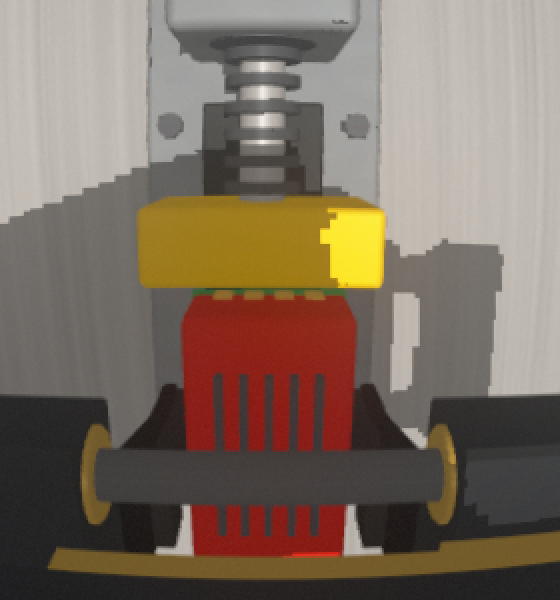

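Picture count 8. The module is in line with the head, whose front is at crop row 288, and about 1.5 mm to its right. I'll push forward 30 mm in slow steps.

Request:
arm_command --targets '[[[-5, 0, -1.5], [0, 0, 0], 0.8], [[-4, 0, 0], [0, 0, 0], 0.8], [[-4, 0, 0], [0, 0, 0], 0.8], [[-4, 0, 0], [0, 0, 0], 0.8], [[-4, 0, 0], [0, 0, 0], 0.8]]'

```text
time_s: 8.37
position: [0.5419, 0.0295, 0.0625]
tool_rot: [0.493, -0.508, 0.508, -0.491]
ft_force: [-1.5, -6.6, 1.1]
grip_width: 0.481
```

Request:
arm_command --targets '[[[-4, 0, 0], [0, 0, 0], 0.8], [[-3, 0, 0], [0, 0, 0], 0.8], [[-2, 0, 0], [0, 0, 0], 0.8], [[0, 0, 0], [0, 0, 0], 0.8], [[0, 0, 0], [0, 0, 0], 0.8]]'

```text
time_s: 8.78
position: [0.5422, 0.0383, 0.0625]
tool_rot: [0.493, -0.507, 0.508, -0.491]
ft_force: [-0.4, -6.8, 0.3]
grip_width: 0.483
```

```bash
python3 - <<'E'
from wr import *
P=[];T=[]
for _ in range(3):
    o=env.get_obs(); P.append(o["position"]);T.append(o["ft_force"]); f=env.grab_frame("wrist")
print(np.mean(P,0).round(4).tolist(),np.mean(T,0).round(1).tolist(),o["tool_rot"].round(3),o["grip_width"])
s=env.grab_frame("scene");a=cv2.resize(s["pixels"][160:250,320:460],(560,360),interpolation=cv2.INTER_CUBIC)
s=env.grab_frame("side");b=cv2.resize(s["pixels"][120:220,240:340],(240,240),interpolation=cv2.INTER_CUBIC)
w=cv2.resize(f["pixels"][60:320,230:400],(240,367))[:360]
c=np.zeros((600,800,3),np.uint8);c[:360,:560]=a;c[:360,560:]=w;c[360:,:240]=b;cv2.imwrite("pics/c6.png",c)
E
```

```text
[0.5422, 0.0382, 0.0625] [-0.7, -6.5, 0.6] [ 0.493 -0.507  0.508 -0.491] 0.4808105713205799
```

View pics/c6.png

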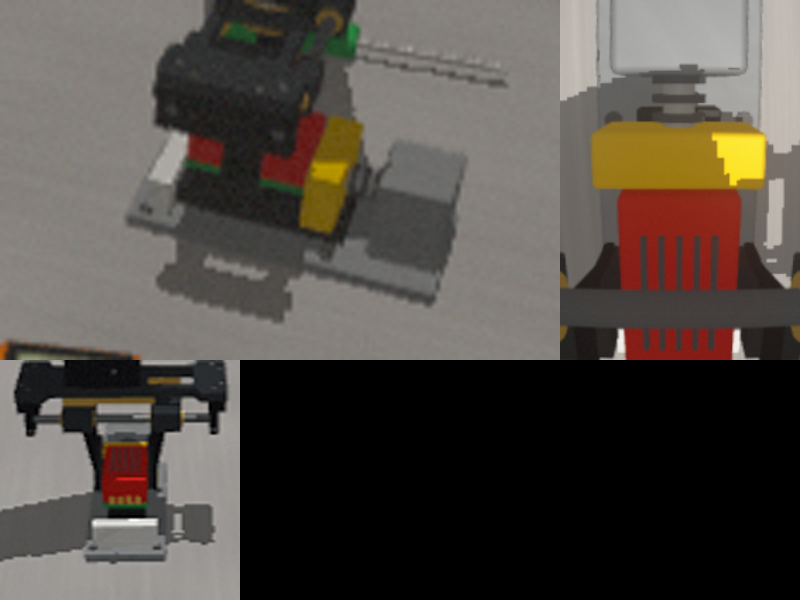

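The module end is flush on the yellow head, and the reaction of about 6.6 N matches a push of about 22 mm. The trailing end is past the stop by about 4 to 5 mm. I'll push 3 mm more and lower.

Request:
arm_command --targets '[[[-3, 0, 0], [0, 0, 0], 0.8], [[0, 4, 0], [0, 0, 0], 0.8], [[0, 5, 0], [0, 0, 0], 0.8], [[0, 5, 0], [0, 0, 0], 0.8], [[0, 2, 0], [0, 0, 0], 0.8]]'

```text
time_s: 9.45
position: [0.5425, 0.041, 0.0463]
tool_rot: [0.492, -0.507, 0.509, -0.491]
ft_force: [-0.7, -8.0, 2.7]
grip_width: 0.474
```

Request:
arm_command --targets '[[[0, 1, 0], [0, 0, 0], 0.8], [[0, 1, 0], [0, 0, 0], 0.8], [[0, 0, 0], [0, 0, 0], 0.8], [[0, 0, 0], [0, 0, 0], 0.8], [[0, 0, 0], [0, 0, 0], 0.8]]'

```text
time_s: 9.87
position: [0.5426, 0.0409, 0.0446]
tool_rot: [0.492, -0.507, 0.509, -0.491]
ft_force: [0.2, -7.7, -1.0]
grip_width: 0.48
```

Request:
arm_command --targets '[[[0, 1, 0], [0, 0, 0], 0.8], [[0, 0, 0], [0, 0, 0], 0.8], [[0, 0, 0], [0, 0, 0], 0.8], [[0, 0, 0], [0, 0, 0], 0.8], [[0, 0, 0], [0, 0, 0], 0.8]]'

```text
time_s: 10.28
position: [0.5427, 0.041, 0.0438]
tool_rot: [0.492, -0.507, 0.509, -0.491]
ft_force: [0.7, -7.6, 0.8]
grip_width: 0.483
```

```bash
python3 - <<'E'
from wr import *
P=[];T=[]
for _ in range(3):
    o=env.get_obs(); P.append(o["position"]);T.append(o["ft_force"]); f=env.grab_frame("wrist")
print(np.mean(P,0).round(4).tolist(),np.mean(T,0).round(1).tolist(),o["tool_rot"].round(3))
s=env.grab_frame("scene");a=cv2.resize(s["pixels"][160:250,320:460],(560,360),interpolation=cv2.INTER_CUBIC)
s=env.grab_frame("side");b=cv2.resize(s["pixels"][120:220,240:340],(240,240),interpolation=cv2.INTER_CUBIC)
w=cv2.resize(f["pixels"][60:320,230:400],(240,367))[:360]
c=np.zeros((600,800,3),np.uint8);c[:360,:560]=a;c[:360,560:]=w;c[360:,:240]=b;cv2.imwrite("pics/c7.png",c)
E
```

```text
[0.5427, 0.041, 0.0438] [0.4, -7.6, 1.2] [ 0.492 -0.507  0.509 -0.491]
```

View pics/c7.png

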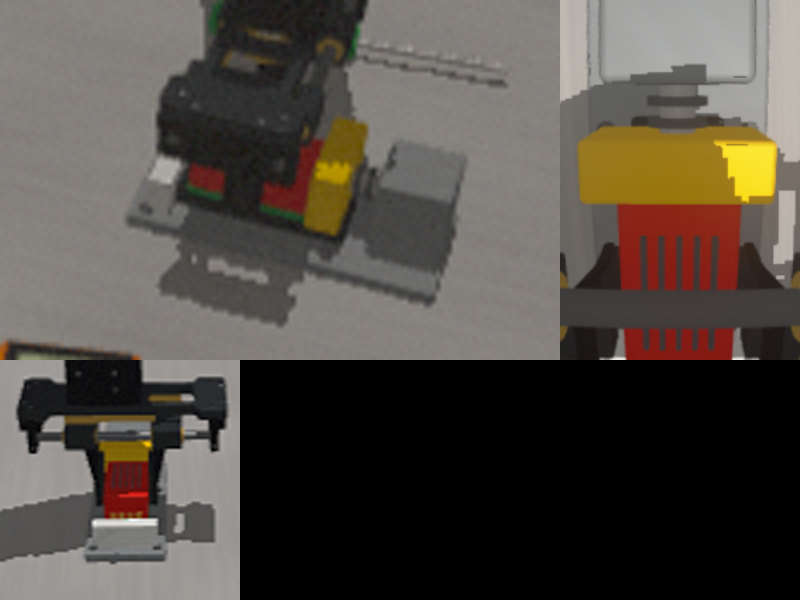

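The module sits low behind the stop, with Fz slightly positive at the seat. I'll ease back toward the stop and open.

Request:
arm_command --targets '[[[2, 0.5, 0], [0, 0, 0], 0.8], [[2, 0, 0], [0, 0, 0], 0.8], [[2, 0, 0], [0, 0, 0], 0.8], [[0, 0, 0], [0, 0, 0], 0.8], [[0, 0, 0], [0, 0, 0], 0.8]]'

```text
time_s: 10.95
position: [0.5425, 0.0361, 0.0437]
tool_rot: [0.492, -0.507, 0.508, -0.492]
ft_force: [-2.0, -3.9, 4.7]
grip_width: 0.476
```

Request:
arm_command --targets '[[[0, 0, 0], [0, 0, 0], 0.4], [[0, 0, 0], [0, 0, 0], 0.35], [[0, 0, 0], [0, 0, 0], 0.3], [[0, 0, 0], [0, 0, 0], 0.3], [[0, 0, 0], [0, 0, 0], 0.3]]'

```text
time_s: 11.37
position: [0.5422, 0.037, 0.043]
tool_rot: [-0.492, 0.508, -0.507, 0.492]
ft_force: [-0.1, 1.1, -0.5]
grip_width: 0.685
```

Request:
arm_command --targets '[[[0, 0, 0], [0, 0, 0], 0.25], [[0, -10, 0], [0, 0, 0], 0.25], [[0, -25, 0], [0, 0, 0], 0.25], [[0, -35, 0], [0, 0, 0], 0.25], [[0, -35, 0], [0, 0, 0], 0.25]]'

```text
time_s: 11.78
position: [0.5414, 0.0368, 0.1495]
tool_rot: [-0.493, 0.508, -0.507, 0.492]
ft_force: [1.2, 0.5, 0.7]
grip_width: 0.752
```

Request:
arm_command --targets '[[[20, -25, 0], [0, 0, 0], 0.25], [[35, 0, 0], [0, 0, 0], 0.25], [[30, 0, 0], [0, 0, 0], 0.25], [[20, 0, 0], [0, 0, 0], 0.25], [[0, 0, 0], [0, 0, 0], 0.25]]'

```text
time_s: 12.2
position: [0.5386, -0.0738, 0.1738]
tool_rot: [0.491, -0.509, 0.51, -0.49]
ft_force: [-0.1, -0.5, 0.8]
grip_width: 0.75
```

```bash
python3 - <<'E'
from wr import *
import fit as F
o=env.get_obs(); f=env.grab_frame("wrist"); w=f["pixels"]
print(o["position"].round(3),o["ft_force"].round(1),o["grip_width"],o["time_s"])
s=env.grab_frame("scene");sd=env.grab_frame("side")
for fr,n in((s,"scene"),(sd,"side")):
    for d in env.silhouettes("red_module",n):
        if fr["pixels"][d["pixels"]].mean(0)[1]<75: print(n,round(d["score"],2),d["bbox"])
for d in env.silhouettes("red_module","wrist")[:2]:
    r=wmodfit(o,f,d["pixels"],[.5425,.035,-.03],z=.024,vmax=400); print(d["bbox"],r.x.round(4),round(r.fun,3))
    c_,s_=np.cos(-.03),np.sin(-.03); v=r.x[:2]-[.5425,.035]; print("cradle xy mm",c_*v[0]*1e3+s_*v[1]*1e3,-s_*v[0]*1e3+c_*v[1]*1e3)
a=cv2.resize(s["pixels"][160:250,320:460],(480,309),interpolation=cv2.INTER_CUBIC)
b=cv2.resize(sd["pixels"][120:300,220:380],(260,291),interpolation=cv2.INTER_CUBIC)
c=np.zeros((600,800,3),np.uint8);c[:309,:480]=a;c[309:600,:260]=b;c[309:600,260:726]=cv2.resize(w,(466,291));cv2.imwrite("pics/c8.png",c)
E
```

```text
[ 0.539 -0.074  0.174] [-0.1 -0.5  0.8] 0.7498243633401217 12.2
scene 0.95 [196.1, 179.8, 230.1, 208.3]
scene 0.74 [366.7, 191.5, 396.2, 212.1]
side 0.87 [284.7, 162.8, 301.8, 183.4]
[287.6, 36.0, 338.0, 120.0] [ 0.5421  0.0334 -0.0372] 0.047
cradle xy mm -0.3076025359882746 -1.631892118154462
```

View pics/c8.png

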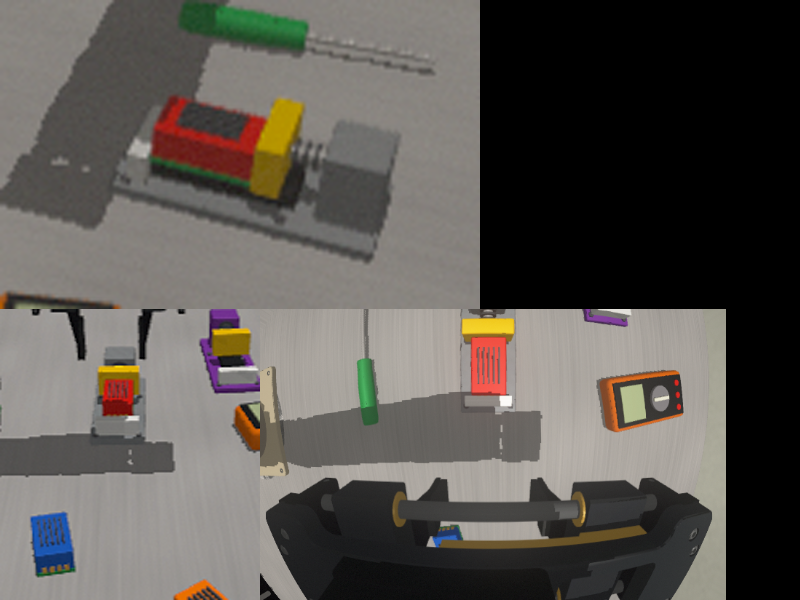

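The module lies flat between stop and head, parallel to the base, and the gripper is clear.

```bash
python3 -c "
from station import env
print(env.get_obs()['time_s']); print(env.close_job())"
```

```text
12.5
the job is handed in; nothing more can be done
None
```

The red module is loaded in the grey cradle, clamped lengthwise between the stop and the sprung head, and I handed the job in at 12.5 s of the 32 s allowed. No verdict is reported.

**Run:** My first grip failed because I lifted before the fingers had closed. I measured the module's position again and the second grip held. I pushed the head back about 25 mm (about 7.6 N), lowered the module behind the stop, eased it back towards the stop, then opened and withdrew.

**Last checks:**
- **Position:** The wrist-camera fit puts the module about 0.3 mm off sideways, 1.6 mm off lengthwise and under 1 degree off in line. The 1.6 mm is about the calibration error. The lengthwise fit put it 1.6 mm toward the stop, past where contact should hold it.
- **Seating:** The pictures show it lying flat. I checked flatness by eye and did not measure tilt.
- **Head position:** I did not measure the head after release. About 18 mm is implied if the module touches both ends.
- **Clearance:** The gripper was well clear of everything, with the wrist force at noise level.
- **Blue module:** It looks unmoved in the last pictures. I did not measure it again.

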